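# Pull-test two bag clips and sort out the weak one

### The arm

A 6-joint arm with a two-finger parallel gripper is mounted at the origin on a cart in front of the work surface, level with it; the furniture and walls round the work are solid. World frame = base frame: x ahead of the robot, y to its left, z up, the work surface at z = 0. Lengths are in m, angles in rad, forces in N, time in s.
With the tool pointing down it reaches from about 0.25 to 0.725 m from the base axis. Payload 4 kg.
Tool frame: the origin (TCP) lies between the finger pads; the fingertips stand 17 mm ahead of it and the grasp point (between the pads) lies 2 mm behind it; z points along the fingers, x is the direction in which the jaws open and shut, and the axes are right-handed (so a half turn about z gives the same grasp; the last joint's range is limited). The gripper opens to 85 mm and grips with 20 to 120 N. Pads are 22 mm wide; open, the fingers measure 114 mm over their backs; the gripper's body (76 mm by 85 mm) begins 54 mm behind the grasp point. The pads swing forward as they close: fully open they stand 13 mm farther back than shut.
Start: joints at [-1.161, 0.241, 0.005, 1.335, 0, 1.571], TCP at [0.199, -0.459, 0.211] pointing down, gripper open.
Joint ranges: [-2.72, 2.72], [-1.05, 1.87], [-1.09, 1.28], [-1.99, 2.15], [-1.42, 1.44], [-3.14, 3.14]. Speed limits (rad/s): [2.79, 2.79, 3.14, 3.14, 3.14, 3.14].

### API

Orientations are given as a unit quaternion [x, y, z, w].
In Python, from workcell import telemetry, cams, workorder gives the robot as it stands. The module is installed in compiled form; this text tells all that it offers.
- The arm moves only by the tool apply_moves, never from a script. Its argument "moves" is a list that holds one entry, the list of rows, each a list of 4 numbers: the shift along the tool's x, y, z in mm, then the turn about the tool's z in degrees. A call has exactly 10 rows; each row shifts and turns the pose as measured when the row begins, along the tool's axes as they then stand; what a row does not reach is not made up. A row lasts 1/10 s, in which the tool goes at most 50 mm and 8.59 degrees, less where a joint would pass 70% of its speed; a pose out of reach is approached as far as the arm can. A call with a gripper value outside its range is refused whole. "hand" is the gripper's target within -1 to 1 (fully open at 1, half-way at 0, shut at -1), set as the call begins (left out, the last holds). The fingers move at their own pace and stop on an object; the grip force is fixed at half the most. Time passes only in rows, so rows that do not move let the fingers close, or fill a call up. It gives the time, the measured TCP pose, the force and the opening at its end, in the units of the state.
- telemetry.get_obs(): the state, without advancing time (a new reading comes with each control period).
- cams.camera(name): name is "side" or "top"; returns a dict with "color" (400x640x3 uint8, red, green, blue), "fovy" (degrees; the focal length in pixels is half the picture's height over the tangent of half this angle, whatever the lens; pixels are square), "cx", "cy" (the principal point, pixels), "k1" (the pictures are not rectified: a ray, as slopes to the right and down, at radius r is drawn at 1 + k1 r^2 times it, then the intrinsics apply), "camera_from_world" (4x4, takes a point from world to camera coordinates). Camera axes: x right, y down, z forward; pixel columns grow to the right and rows downward; lengths in m; the calibration is good to about 2 mm. A picture is of the moment at which its call begins. There is no depth.
- workorder.job_done(): hands the job in, once; it reports no verdict.
The state is a dict: "clock": time; "joint_pos": joint angles; "joint_vel": joint speeds; "tau": joint torques, N m; "eef_pos": TCP position; "tool_rot": TCP orientation; "ft_force": force on the tool from outside, world axes, zero at the start; "ft_torque": the same for the moment, N m; "grip_width": finger opening in m.
Only numpy, scipy, OpenCV 4.12 (cv2) and the standard library are available. Lean on these libraries where they do the work, as an engineer would, in place of code of your own. Each camera call takes 0.05 s, during which the arm holds its last target. There are 200 camera calls.

### The job

One of the two bag clips on the pull tester has gone weak: try the left one, then the right, drawing its test card straight away from the clip with a pull that builds slowly to about 8 N, kept for half a second and never above 12 N; a sound clip keeps its card, the weak one lets it slide right out at about half that. Leave the sound clip in its cradle still gripping its card. Stand the freed card on the worktop in front of the tester, put the emptied weak clip in the wooden tray, and do not shift the other things.

Things in the scene. Friction and masses are not known exactly. Their poses are not given: they have to be found in the camera images.
- tester: fixed plywood board 100 x 190 x 8 mm with two sprung aluminium cradles; origin: underside, midway between the cradles. -x is the pull direction (roughly to the robot), +y is left. Cradle centres at y = +60 (left) and -60 mm, x = 0; the clips' origins start within 3 mm of them, the cards' origins about 70 mm ahead (x = -70 mm). Cradle walls end 25 mm above the worktop
- cradle_left (a joint): travel in m of the left cradle towards -x of the tester, 0 at rest, against a spring of 3000 N/m (so 8 N moves it 2.7 mm); springs back when let go
- cradle_right (a joint): travel in m of the right cradle towards -x of the tester, 0 at rest, against a spring of 3000 N/m (so 8 N moves it 2.7 mm); springs back when let go
- card_left: test card in the left clip at the start: wooden grip block 30 mm long (x), 12 thick (y), 50 tall, on a foot 34 x 26 x 5 mm standing on the worktop; a plate 4 mm thick, 16 high, runs from it to 50 mm in +x, into the clip (15 to 25 mm deep between its jaws). Origin: centre of the foot's underside. Pinch the block from above across y. 40 g
- card_right: test card in the right clip at the start: wooden grip block 30 mm long (x), 12 thick (y), 50 tall, on a foot 34 x 26 x 5 mm standing on the worktop; a plate 4 mm thick, 16 high, runs from it to 50 mm in +x, into the clip (15 to 25 mm deep between its jaws). Origin: centre of the foot's underside. Pinch the block from above across y. 40 g
- card_left_tip (a point): far end of the left card's plate, 50 mm from the card's origin in x, 28 mm up
- card_right_tip (a point): far end of the right card's plate, likewise
- clip_p: one of two look-alike white spring clips. Origin: centre of underside; -x: mouth, along the tester's -x; z up. Jaws reach 40 mm ahead, levers 37 mm behind (squeezing them opens the jaws). Across the origin a rigid saddle, 34 mm wide (y), 16 long, 28 tall: pinch it there from above across y and lift straight out; this does not work the jaws. 75 g
- clip_q: the other clip: same shape, size and axes. Only pulling tells which is weak; either may be in either cradle. In its cradle a clip's underside is 13 mm above the worktop and it has up to 8 mm of fore-and-aft play, which a pull takes up first
- clip_q_mouth (a point): middle of the pads of clip_q, 34 mm ahead of its origin (-x) and 15 mm up
- clip_p_mouth (a point): middle of the pads of clip_p, likewise
- tray_in (a point): centre of the inner floor of an open square wooden tray, 150 x 150 mm outside, 32 mm high, walls and floor 5 mm thick; axes along its sides
- tuna_tin: bystander: round tin, 86 mm wide, 40 mm high; origin under its centre
- egg_timer: bystander: round kitchen timer, 63 mm wide, 55 mm high; origin under its centre
- tape_roll: bystander: roll of tape lying flat, 96 mm wide, 25 mm high; origin under its centre
- salt_shaker: bystander: salt shaker, 44 mm wide, 90 mm high; origin under its centre
There are look-alikes about, which are no part of the job. Leave any red look-alike of the clip_q alone.

How it is judged:
On the way, in this order (a step that is already met when the one before it is completed fails the run):
1. the left clip has been tried: its cradle was drawn out by more than 1.8 mm (5.4 N) for 0.2 s, or its card is right out (card origin more than 100 mm ahead of the tester's origin) ((x of card_left in the frame of tester below -0.1 m or value of joint cradle_left above 0.0018 m)), for 0.2 s.
2. then the right clip has been tried in the same way ((x of card_right in the frame of tester below -0.1 m or value of joint cradle_right above 0.0018 m)), for 0.2 s.
At the end, for the whole second after the job is handed in: Weak clip at rest in the tray (within 55 mm of its centre, under 30 mm above its floor); sound clip in its cradle (moved under 12 mm), its card 10 mm or more deep in it; both cards upright (0.25 rad), at rest on the worktop, 50 mm or more ahead of the tester's origin, outside the tray (((horizontal distance between clip_p and tray_in below 0.055 m and z of clip_p in the frame of tray_in below 0.03 m and linear speed of clip_p below 0.02 m/s and distance of clip_q from where it was at the start of the episode below 0.012 m and ((x of card_left_tip in the frame of clip_q above -0.03 m and distance between card_left_tip and clip_q_mouth below 0.03 m) or (x of card_right_tip in the frame of clip_q above -0.03 m and distance between card_right_tip and clip_q_mouth below 0.03 m))) or (horizontal distance between clip_q and tray_in below 0.055 m and z of clip_q in the frame of tray_in below 0.03 m and linear speed of clip_q below 0.02 m/s and distance of clip_p from where it was at the start of the episode below 0.012 m and ((x of card_left_tip in the frame of clip_p above -0.03 m and distance between card_left_tip and clip_p_mouth below 0.03 m) or (x of card_right_tip in the frame of clip_p above -0.03 m and distance between card_right_tip and clip_p_mouth below 0.03 m)))) and angle between each of card_left, card_right's own z axis and vertical below 0.25 rad and height (world z) of each of card_left, card_right below 0.012 m and horizontal distance between each of card_left, card_right and tray_in above 0.09 m and x of each of card_left, card_right in the frame of tester below -0.05 m and linear speed of each of card_left, card_right below 0.02 m/s); the robot touches nothing.
It fails at once if the left cradle is drawn out by more than 4.2 mm (a pull of over 12.6 N) (value of joint cradle_left above 0.0042 m).
It fails at once if the right cradle is drawn out by more than 4.2 mm (a pull of over 12.6 N) (value of joint cradle_right above 0.0042 m).
It fails at once if the tin, timer, tape roll or salt shaker is shifted by more than 20 mm (distance of any of tuna_tin, egg_timer, tape_roll, salt_shaker from where it was at the start of the episode above 0.02 m).
It fails at once if the tray is shifted by more than 30 mm (distance of tray_in from where it was at the start of the episode above 0.03 m).
It also fails if it takes over 61 s, if anything falls off the work surface, if the arm or the gripper's body presses on something with over 40 N, if the wrist force passes 120 N, or if a joint passes its speed limit or range.

## Working session

There is one attempt and no reset: what is moved stays moved. The work goes in short steps, Python scripts to look and compute and a tool call to move; the robot and the scene stay as the last step left them, time stands still between calls to the robot, and variables do not carry over. Pictures are saved under pics/ and viewed, about 8 in all and at most 12, crops included, and the job is handed in when it is done.

Besides the shell and the picture viewer there is one more tool, called after "Request:" as name(argument=value, ...) on one line, values as JSON. apply_moves: Moves the arm, as the interface text tells. Its arguments: {"type":"object","properties":{"moves":{"type":"array"},"hand":{"type":"number"}},"required":["moves"]}

```bash
mkdir -p pics; cat > h.py <<'E'
import numpy as np, cv2
from workcell import telemetry, cams, workorder
def save(name,fn):
    c=cams.camera(name); cv2.imwrite('pics/'+fn,c['color'][:,:,::-1]); np.save('pics/'+fn+'.npy',c,allow_pickle=True); return c
def load(fn): return np.load('pics/'+fn+'.npy',allow_pickle=True).item()
def K(c):
    h=c['color'].shape[0]; f=h/2/np.tan(np.radians(c['fovy'])/2)
    return np.array([[f,0,c['cx']],[0,f,c['cy']],[0,0,1.]]), np.array([c['k1'],0,0,0,0.])
def ray(c,uv):
    k,d=K(c); p=cv2.undistortPointsIter(np.array(uv,float).reshape(-1,1,2),k,d,None,None,(3,50,1e-9))[:,0]
    M=c['camera_from_world']; R,t=M[:3,:3],M[:3,3]
    return -R.T@t, np.c_[p,np.ones(len(p))]@R
def plane(c,uv,z):
    o,d=ray(c,uv); s=(z-o[2])/d[:,2]; return o+d*s[:,None]
def proj(c,P):
    k,d=K(c); M=c['camera_from_world']
    return cv2.projectPoints(np.array(P,float).reshape(-1,3),cv2.Rodrigues(M[:3,:3])[0],M[:3,3],k,d)[0][:,0]
E
python3 - <<'E'
from h import *
for n in('top','side'):
    c=save(n,n+'1.png'); print(n,c['fovy'],c['k1'],c['camera_from_world'].round(3).tolist(), plane(c,[[320,200]],0))
o=telemetry.get_obs()
for k in o: print(k,np.round(o[k],4))
E
```

```text
top 51.048790586220974 -0.11394861198254519 [[-0.012, -1.0, 0.01, 0.062], [-0.997, 0.011, -0.072, 0.457], [0.072, -0.01, -0.997, 1.303], [0.0, 0.0, 0.0, 1.0]] [[0.49062552 0.04587631 0.        ]]
side 52.701184612754545 -0.0479656887093564 [[-0.932, -0.362, 0.006, 0.457], [-0.2, 0.502, -0.841, 0.108], [0.301, -0.786, -0.541, 1.103], [0.0, 0.0, 0.0, 1.0]] [[0.46867529 0.01919918 0.        ]]
clock 0.1
joint_pos [-1.1609  0.2414  0.0039  1.3352 -0.      1.5708]
joint_vel [-0.0012 -0.0026  0.0031 -0.0005  0.0008 -0.0008]
tau [-1.00000e-04 -3.73138e+01  2.53010e+01  1.09000e-02 -0.00000e+00
 -0.00000e+00]
eef_pos [ 0.199  -0.458   0.2097]
tool_rot [ 8.362e-01 -5.484e-01 -8.000e-04 -5.000e-04]
ft_force [ 0.6109  1.0563 -0.0278]
ft_torque [-0.0182 -0.0536  0.0191]
grip_width 0.0853
```

View pics/top1.png

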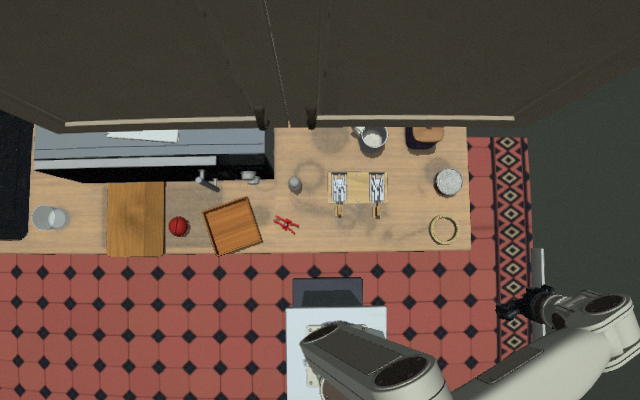

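View pics/side1.png

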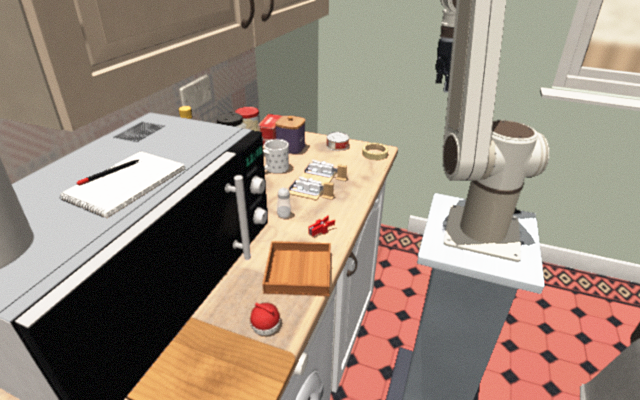

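The top view shows the tester near (358,187), with the left card at (339,211) and the right card at (378,211). The tray is at (233,226), the salt shaker at (295,184), the red decoy clip at (286,224), the tin at (448,181), the tape roll at (443,230) and the timer at (178,227). I'll zoom in next.

```bash
python3 - <<'E'
from h import *
c=load('top1.png'); s=load('side1.png')
a=cv2.resize(c['color'][160:230,320:400],None,fx=8,fy=8,interpolation=cv2.INTER_CUBIC)
b=cv2.resize(s['color'][150:210,275:365],None,fx=7,fy=7,interpolation=cv2.INTER_CUBIC)
cv2.imwrite('pics/zt.png',a[:,:,::-1]); cv2.imwrite('pics/zs.png',b[:,:,::-1])
hsv=cv2.cvtColor(c['color'],cv2.COLOR_RGB2HSV)
# tray
m=cv2.inRange(hsv,(5,120,60),(18,255,255)); m[:, :195]=0; m[:,270:]=0; m[:190]=0;m[260:]=0
cs=max(cv2.findContours(m,0,2)[0],key=cv2.contourArea); r=cv2.minAreaRect(cs); print('tray',r)
bx=cv2.boxPoints(r); print(plane(c,bx,0.032).round(4), plane(c,[r[0]],0.032))
for n,uv,z in[('cardL',(339,211),.05),('cardR',(378,211),.05),('tape',(443,230),.02),('salt',(295,184),.05),('tin',(448,181),.04)]: print(n,plane(c,[uv],z).round(3))
E
```

```text
tray ((230.4000244140625, 227.70001220703125), (50.91267013549805, 51.54512405395508), 71.56505584716797)
[[0.4552 0.4291 0.032 ]
 [0.5046 0.2749 0.032 ]
 [0.3537 0.225  0.032 ]
 [0.3044 0.3777 0.032 ]] [[0.40421667 0.32623873 0.032     ]]
cardL [[ 0.451 -0.011  0.05 ]]
cardR [[ 0.45  -0.131  0.05 ]]
tape [[ 0.389 -0.343  0.02 ]]
salt [[0.536 0.123 0.05 ]]
tin [[ 0.543 -0.358  0.04 ]]
```

View pics/zt.png

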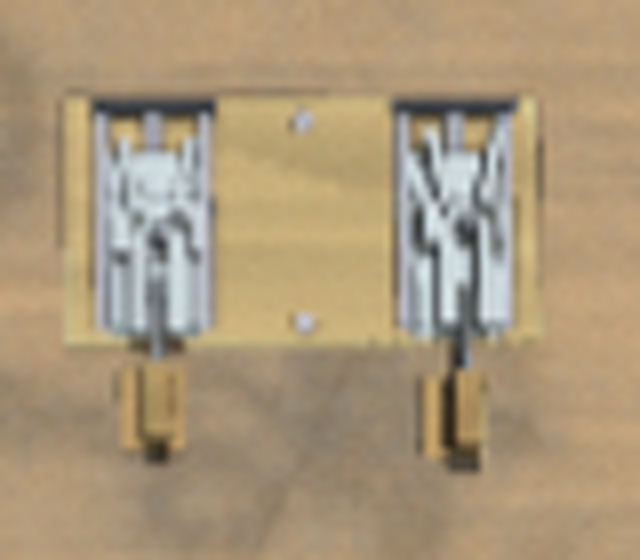

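View pics/zs.png

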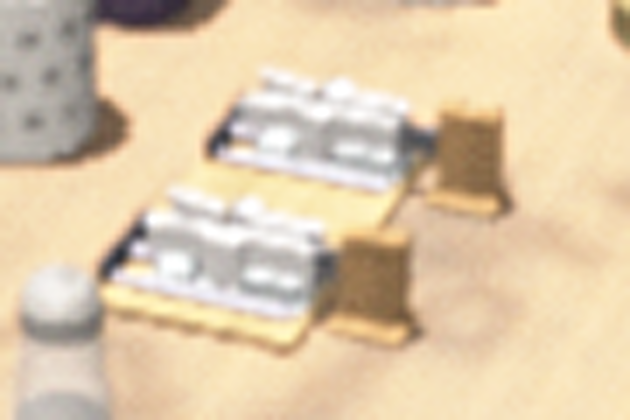

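The top crop shows the board corners at crop px (65,95), (540,95), (65,345) and (540,345). The feet span about x 120-185 (left) and 420-487 (right). The side crop shows both cards upright and both clips in their cradles. Next I'll refine the numbers.

```bash
python3 - <<'E'
from h import *
c=load('top1.png'); s=load('side1.png')
f=lambda p:np.array(p,float)/8+[320,160]-[.44,.44]
B=plane(c,f([(65,95),(542,95),(65,345),(542,345)]),.008); print(B.round(4))
ctr=B.mean(0); yv=(B[0]-B[1]+B[2]-B[3])/2; yaw=np.degrees(np.arctan2(-yv[0],yv[1])); print('ctr',ctr.round(4),'len',np.linalg.norm(yv),'yaw',yaw)
for n,p in [('L',[(120,365),(186,365),(120,450),(186,450)]),('R',[(420,375),(487,375),(420,459),(487,459)])]:
    print(n,plane(c,f(p),.005).round(4).tolist(),plane(c,f(p),.005).mean(0).round(4))
for n,p in [('Ltop',[(145,362),(183,362),(145,432),(183,432)]),('Rtop',[(455,372),(487,372),(455,442),(487,442)])]:
    print(n,plane(c,f(p),.05).round(4).tolist(),plane(c,f(p),.05).mean(0).round(4))
# side view: block top corners (crop/7): 
g=lambda p:np.array(p,float)/7+[275,150]-[.43,.43]
print('side Rtop',plane(s,g([(440,102),(502,113)]),.05).round(4).tolist(),'Ltop',plane(s,g([(335,232),(412,236)]),.05).round(4).tolist())
tc=[(203,212),(248,197),(263,241),(218,255)]; T=plane(c,tc,.032); print('tray',T.round(3).tolist(),T.mean(0))
q=telemetry.get_obs(); from scipy.spatial.transform import Rotation as Ro
print(Ro.from_quat(q['tool_rot']).as_matrix().round(3),q['clock'])
E
```

```text
[[ 0.5812  0.0203  0.008 ]
 [ 0.5797 -0.1711  0.008 ]
 [ 0.481   0.0217  0.008 ]
 [ 0.479  -0.1685  0.008 ]]
ctr [ 0.5302 -0.0744  0.008 ] len 0.1908482205828863 yaw -0.5349686400743995
L [[0.4731, -0.0001, 0.005], [0.4728, -0.0264, 0.005], [0.4393, 0.0004, 0.005], [0.439, -0.0259, 0.005]] [ 0.456 -0.013  0.005]
R [[0.4678, -0.1198, 0.005], [0.4675, -0.1466, 0.005], [0.4343, -0.119, 0.005], [0.434, -0.1459, 0.005]] [ 0.4509 -0.1328  0.005 ]
Ltop [[0.4704, -0.0074, 0.05], [0.4703, -0.022, 0.05], [0.4435, -0.007, 0.05], [0.4433, -0.0215, 0.05]] [ 0.4569 -0.0145  0.05  ]
Rtop [[0.4653, -0.1269, 0.05], [0.4651, -0.1393, 0.05], [0.4383, -0.1263, 0.05], [0.4381, -0.1387, 0.05]] [ 0.4517 -0.1328  0.05  ]
side Rtop [[0.4643, -0.1284, 0.05], [0.4342, -0.1291, 0.05]] Ltop [[0.4692, -0.0011, 0.05], [0.4372, -0.0103, 0.05]]
tray [[0.454, 0.413, 0.032], [0.5, 0.271, 0.032], [0.362, 0.225, 0.032], [0.32, 0.365, 0.032]] [0.40886245 0.31844093 0.032     ]
[[ 0.398 -0.917 -0.001]
 [-0.917 -0.398  0.002]
 [-0.002  0.    -1.   ]] 0.1
```

Request:
apply_moves(moves=[[[0, 0, 0, 8.0], [0, 0, 0, 8.0], [0, 0, 0, 8.2], [-40, -22, 0, 0], [-40, -22, 0, 0], [-40, -22, 0, 0], [-40, -22, 0, 0], [-40, -22, 0, 0], [-40, -22, 0, 0], [-40, -22, 0, 0]]], hand=0.2)

```text
clock: 1.1
eef_pos: [0.3633, -0.1769, 0.2054]
tool_rot: [-0.691, 0.723, 0.005, 0.001]
ft_force: [0.5, 0.2, 0.1]
grip_width: 0.0512
```

```bash
cat >> h.py <<'E'
from scipy.spatial.transform import Rotation as Ro
def go(t,ang=None):
    o=telemetry.get_obs(); R=Ro.from_quat(o['tool_rot']).as_matrix()
    a=np.degrees(np.arctan2(R[1,0],R[0,0])); print('t',round(o['clock'],2),'pos',(o['eef_pos']*1000).round(1),'ang',a.round(2),'tilt z',R[:,2].round(3),'F',o['ft_force'].round(2),'w',o['grip_width'].round(4))
    if ang is not None: # delta in final axes
        r=np.radians(ang); X=np.array([np.cos(r),np.sin(r),0]); Rz=np.c_[X,np.cross([0,0,-1],X),[0,0,-1]]
        print('turn',round(-(ang-a),2),'delta(final axes)',(1000*Rz.T@(np.array(t)-o['eef_pos'])).round(1),'delta(now)',(1000*R.T@(np.array(t)-o['eef_pos'])).round(1))
E
python3 -c "
from h import *
go([.4565,-.014,.1],-90.7)"
```

```text
Traceback (most recent call last):
  File "h.py", line 21, in go
    a=np.degrees(np.arctan2(R[1,0],R[0,0])); print('t',round(o['clock'],2),'pos',(o['eef_pos']*1000).round(1),'ang',a.round(2),'tilt z',R[:,2].round(3),'F',o['ft_force'].round(2),'w',o['grip_width'].round(4))
                                                                                                                                                                                       ^^^^^^^^^^^^^^^^^^^^^
AttributeError: 'float' object has no attribute 'round'
```

```bash
sed -i "s/o\['grip_width'\].round(4)/round(o['grip_width'],4)/" h.py
python3 -c "
from h import *
go([.4565,-.014,.1],-90.7)"
```

```text
t 1.1 pos [ 363.3 -176.9  205.4] ang -92.59 tilt z [-0.005  0.008 -1.   ] F [0.47 0.16 0.07] w 0.0512
turn -1.89 delta(final axes) [-164.1  -91.2  105.4] delta(now) [-166.2  -86.4  106.2]
```

Request:
apply_moves(moves=[[[0, 0, 0, -1.9], [-40, -22, 0, 0], [-40, -22, 0, 0], [-40, -22, 20, 0], [-30, -15, 20, 0], [-15, -10, 20, 0], [0, 0, 20, 0], [0, 0, 20, 0], [0, 0, 0, 0], [0, 0, 0, 0]]], hand=0.0)

```text
clock: 2.1
eef_pos: [0.4587, -0.0057, 0.1012]
tool_rot: [-0.707, 0.708, 0.005, -0.0]
ft_force: [-0.9, 1.1, 0.7]
grip_width: 0.0428
```

```bash
python3 - <<'E'
from h import *
go([.4565,-.014,.036],-90.7)
c=save('top','top2.png'); s=save('side','side2.png')
a=cv2.resize(c['color'][160:230,310:390],None,fx=5,fy=5,interpolation=cv2.INTER_CUBIC)
b=cv2.resize(s['color'][130:210,290:370],None,fx=5,fy=5,interpolation=cv2.INTER_CUBIC)
im=np.zeros((400,800,3),np.uint8); im[:350,:400]=a; im[:400,400:]=b
cv2.imwrite('pics/z2.png',im[:,:,::-1])
E
```

```text
t 2.1 pos [458.7  -5.7 101.2] ang -90.1 tilt z [-0.007  0.006 -1.   ] F [-0.92  1.12  0.74] w 0.0428
turn 0.6 delta(final axes) [ 8.3  2.1 65.2] delta(now) [ 8.7  1.7 65.2]
```

View pics/z2.png

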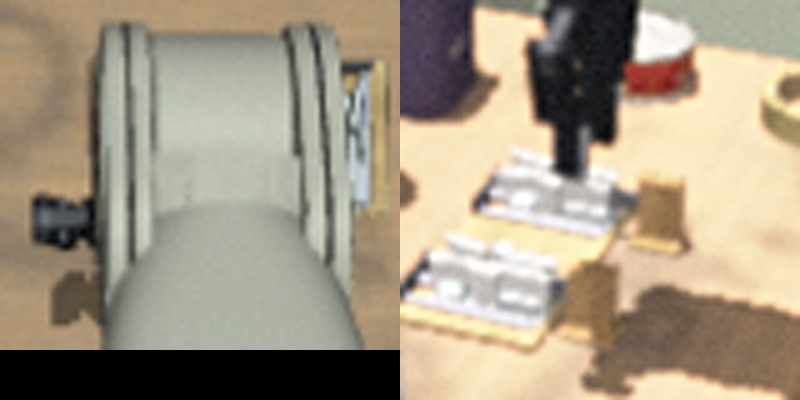

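The side crop shows the gripper hovering above the left card. The arm hides the card in the top crop. Descending.

Request:
apply_moves(moves=[[[4, 1, 10, 0.6], [4, 1, 10, 0], [0, 0, 10, 0], [0, 0, 10, 0], [0, 0, 10, 0], [0, 0, 8, 0], [0, 0, 7, 0], [0, 0, 0, 0], [0, 0, 0, 0], [0, 0, 0, 0]]])

```text
clock: 3.2
eef_pos: [0.458, -0.0151, 0.033]
tool_rot: [-0.702, 0.712, 0.003, 0.001]
ft_force: [-0.1, -0.2, 1.4]
grip_width: 0.0431
```

```bash
python3 - <<'E'
from h import *
go([.4565,-.014,.036],-90.7)
s=save('side','side3.png')
b=cv2.resize(s['color'][140:210,300:370],None,fx=8,fy=8,interpolation=cv2.INTER_CUBIC)
cv2.imwrite('pics/z3.png',b[:,:,::-1])
E
```

```text
t 3.2 pos [458.  -15.1  33. ] ang -90.86 tilt z [-0.002  0.006 -1.   ] F [-0.09 -0.2   1.36] w 0.0431
turn -0.16 delta(final axes) [-1.1  1.5 -3. ] delta(now) [-1.1  1.5 -3. ]
```

View pics/z3.png

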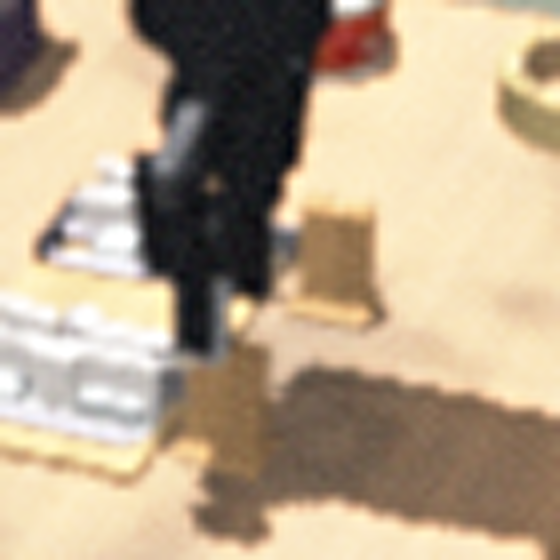

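```bash
python3 - <<'E'
from h import *
s=load('side3.png')
for n,P in [('near tip',[.458,.0065,.02]),('far tip',[.458,-.0365,.02]),('tcp',[.458,-.0151,.033]),('blocktop L',[.4565,-.014,.05]),('foot L',[.4565,-.014,0]),('blocktop R',[.4515,-.133,.05])]:
    print(n,((proj(s,P)[0]-[300,140]+.44)*8).round(0))
print(ray(s,[[320,200]])[0], telemetry.get_obs()['joint_pos'].round(3))
E
```

```text
near tip [202. 428.]
far tip [240. 373.]
tcp [222. 371.]
blocktop L [226. 335.]
foot L [223. 446.]
blocktop R [336. 197.]
[0.11524219 0.97771725 0.68412802] [-0.037  0.325 -0.386  0.862  0.005  3.12 ]
```

```bash
python3 - <<'E'
from h import *
s=load('side1.png')
tcp=np.array([.199,-.4585,.21]); tx=np.array([.398,-.917,0])
for d in(-.0426,0,.0426):
  for dz in (.0,-.017,.054): print(d,dz,proj(s,tcp+tx*d+[0,0,dz])[0].round(1))
g=s['color'].max(2); sub=g[40:100,425:470]<60; 
for i,r in enumerate(sub): 
    w=np.where(r)[0]
    if len(w): print(40+i,425+w.min(),425+w.max(),len(w))
s2=load('side2.png');tcp=np.array([.4587,-.0057,.1012])
for d in(-.0215,0,.0215):
  for dz in (.0,-.017,.054): print(d,dz,proj(s2,tcp+np.array([0,-d,dz]))[0].round(1))
g=s2['color'].max(2); sub=g[130:175,305:345]<60
for i,r in enumerate(sub): print(130+i,''.join('#' if q else '.' for q in r))
E
```

```text
-0.0426 0.0 [444.1 100.1]
-0.0426 -0.017 [443.3 104.8]
-0.0426 0.054 [446.8  84.7]
0 0.0 [440.4  95.9]
0 -0.017 [439.6 100.5]
0 0.054 [443.   80.8]
0.0426 0.0 [436.8  91.9]
0.0426 -0.017 [436.1  96.4]
0.0426 0.054 [439.3  77.1]
40 440 441 2
41 439 442 4
42 439 449 11
43 439 451 13
44 439 451 13
45 439 451 13
46 439 451 13
47 438 451 14
48 438 451 14
49 438 451 14
50 438 451 14
51 438 450 13
52 438 450 13
53 438 450 13
54 438 450 13
55 438 450 13
56 438 450 13
57 438 450 11
58 438 450 12
59 438 450 13
60 437 450 14
61 437 449 13
62 437 449 13
63 437 449 13
64 436 449 14
65 436 449 14
66 436 449 14
67 436 449 14
68 436 449 14
69 436 449 14
70 437 449 13
71 437 449 13
72 437 448 12
73 438 448 11
74 437 448 10
75 437 445 6
76 437 448 8
77 437 448 8
78 437 448 8
79 437 448 7
80 436 448 8
81 436 448 8
82 436 448 7
83 447 448 2
84 446 447 2
85 446 447 2
86 446 447 2
87 446 447 2
88 446 447 2
89 446 447 2
-0.0215 0.0 [324.  171.2]
-0.0215 -0.017 [323.9 176.2]
-0.0215 0.054 [324.4 154.6]
0 0.0 [326.5 167.8]
0 -0.017 [326.4 172.8]
0 0.054 [326.9 151.4]
0.0215 0.0 [329.  164.6]
0.0215 -0.017 [3
[... 1363 characters left out ...]
..###....................
160 .................####...................
161 .................###....................
162 .................####...................
163 ................#####...................
164 ..................##....................
165 ........................................
166 ........................................
167 ........................................
168 ........................................
169 ........................................
170 ........................................
171 ........................................
172 ........................................
173 ........................................
174 ........................................
```

Request:
apply_moves(moves=[[[-1, 1, -3, 0], [0, 0, 0, 0], [0, 0, 0, 0], [0, 0, 0, 0], [0, 0, 0, 0], [0, 0, 0, 0], [0, 0, 0, 0], [0, 0, 0, 0], [0, 0, 0, 0], [0, 0, 0, 0]]], hand=-1)

```text
clock: 4.25
eef_pos: [0.4583, -0.014, 0.0377]
tool_rot: [-0.702, 0.712, 0.001, 0.002]
ft_force: [0.1, 0.0, 1.0]
grip_width: 0.0001
```

```bash
python3 - <<'E'
from h import *
go([.4565,-.014,.036],-90.7)
s=save('side','side4.png')
a=np.hstack([cv2.resize(s['color'][140:210,300:370],None,fx=8,fy=8,interpolation=cv2.INTER_CUBIC)])
cv2.imwrite('pics/z4.png',a[:,:,::-1])
E
```

```text
t 4.25 pos [458.3 -14.   37.7] ang -90.86 tilt z [ 0.001  0.005 -1.   ] F [0.06 0.04 0.99] w 0.0001
turn -0.16 delta(final axes) [0.  1.8 1.7] delta(now) [0.  1.8 1.7]
```

View pics/z4.png

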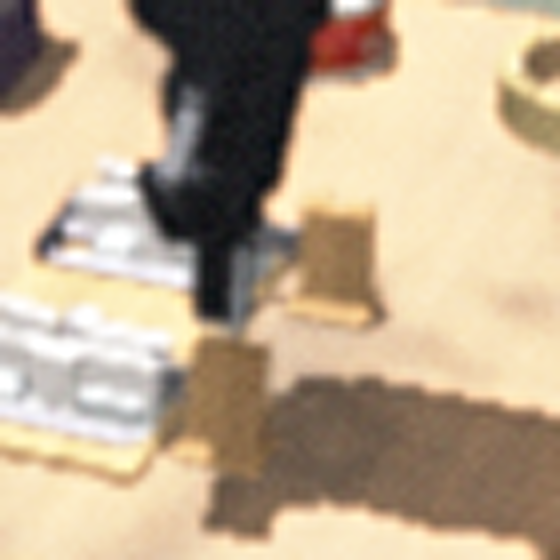

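```bash
python3 - <<'E'
from h import *
c=load('top1.png')
tcp=np.array([.199,-.4585,.21]); tx=np.array([.398,-.917,0])
for d in(-.0426,0,.0426):
  for dz in (-.004,.033,.054,.15): print(d,dz,proj(c,tcp+tx*d+[0,0,dz])[0].round(1))
a=cv2.resize(c['color'][270:340,480:600],None,fx=6,fy=6,interpolation=cv2.INTER_CUBIC)
s=load('side1.png'); b=cv2.resize(s['color'][20:110,420:500],None,fx=4,fy=4,interpolation=cv2.INTER_CUBIC)
cv2.imwrite('pics/z5.png',a[:,:,::-1])
E
```

```text
-0.0426 -0.004 [492.7 303.6]
-0.0426 0.033 [498.5 305.6]
-0.0426 0.054 [501.9 306.8]
-0.0426 0.15 [519.5 312.9]
0 -0.004 [506.1 296.9]
0 0.033 [512.3 298.6]
0 0.054 [516.  299.7]
0 0.15 [534.6 305.1]
0.0426 -0.004 [519.3 290.2]
0.0426 0.033 [525.8 291.7]
0.0426 0.054 [529.8 292.7]
0.0426 0.15 [549.5 297.3]
```

View pics/z5.png

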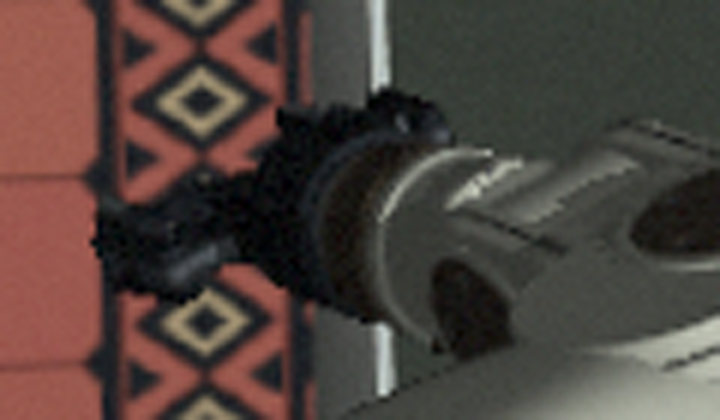

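The closed fingers stopped at width 0, above the block. Both views put the fingertips about 38 mm higher than the nominal tool frame says, while x and y agree: side-crop tip at (222,322), start top-view tip near (499,311). I'll correct for the height, open, and descend carefully.

Request:
apply_moves(moves=[[[0, 0, 0, 0], [0, 0, 0, 0], [0, 1, 0, 0], [0, 0, 5, 0], [0, 0, 5, 0], [0, 0, 5, 0], [0, 0, 5, 0], [0, 0, 5, 0], [0, 0, 5, 0], [0, 0, 0, 0]]], hand=-0.1)

```text
clock: 5.3
eef_pos: [0.4566, -0.0138, 0.0044]
tool_rot: [-0.702, 0.712, 0.002, 0.002]
ft_force: [0.6, -0.4, -0.7]
grip_width: 0.0384
```

```bash
python3 - <<'E'
from h import *
go([.4565,-.014,.0],-90.7)
s=save('side','side5.png')
a=np.hstack([cv2.resize(s['color'][140:210,300:370],None,fx=8,fy=8,interpolation=cv2.INTER_CUBIC)])
cv2.imwrite('pics/z6.png',a[:,:,::-1])
E
```

```text
t 5.3 pos [456.6 -13.8   4.4] ang -90.85 tilt z [-0.     0.005 -1.   ] F [ 0.6  -0.38 -0.72] w 0.0384
turn -0.15 delta(final axes) [0.2 0.1 4.4] delta(now) [0.2 0.  4.4]
```

View pics/z6.png

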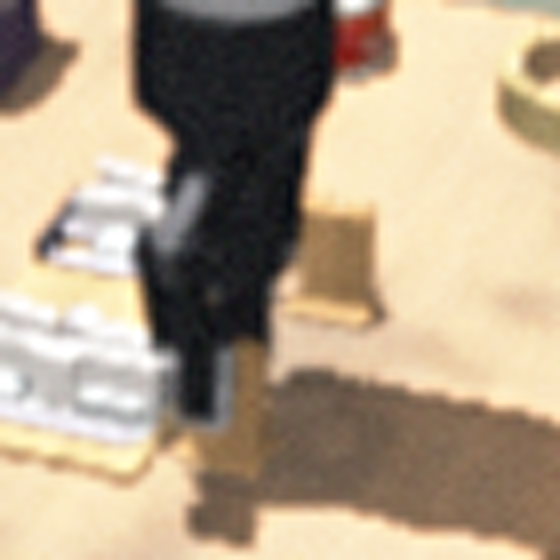

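The side crop now shows the near finger covering the left block, with its tip at about crop (203,420), z about 24 mm. Closing.

Request:
apply_moves(moves=[[[0, 0, 0, 0], [0, 0, 0, 0], [0, 0, 0, 0], [0, 0, 0, 0], [0, 0, 0, 0], [0, 0, 0, 0], [0, 0, 0, 0], [0, 0, 0, 0], [0, 0, 0, 0], [0, 0, 0, 0]]], hand=-1)

```text
clock: 6.35
eef_pos: [0.4569, -0.0138, 0.0051]
tool_rot: [-0.702, 0.712, 0.002, 0.002]
ft_force: [-0.2, 0.9, -0.1]
grip_width: 0.011
```

```bash
python3 -c "
from h import *
go([.4565,-.014,.0],-90.7)"
```

```text
t 6.35 pos [456.9 -13.8   5.1] ang -90.85 tilt z [ 0.001  0.005 -1.   ] F [-0.23  0.93 -0.08] w 0.011
turn -0.15 delta(final axes) [0.2 0.4 5.1] delta(now) [0.2 0.4 5.1]
```

Request:
apply_moves(moves=[[[0, 0.5, 0, 0], [0, 0.5, 0, 0], [0, 0.5, 0, 0], [0, 0.5, 0, 0], [0, 0.5, 0, 0], [0, 0.5, 0, 0], [0, 0.5, 0, 0], [0, 0, 0, 0], [0, 0, 0, 0], [0, 0, 0, 0]]])

```text
clock: 7.35
eef_pos: [0.4547, -0.0138, 0.0054]
tool_rot: [-0.702, 0.712, 0.001, 0.003]
ft_force: [2.0, -0.6, -1.6]
grip_width: 0.0108
```

```bash
python3 -c "
from h import *
go([.4565,-.014,.0],-90.7)"
```

```text
t 7.35 pos [454.7 -13.8   5.4] ang -90.85 tilt z [ 0.004  0.005 -1.   ] F [ 2.05 -0.61 -1.59] w 0.0108
turn -0.15 delta(final axes) [ 0.1 -1.8  5.4] delta(now) [ 0.2 -1.8  5.4]
```

Request:
apply_moves(moves=[[[0, 0.5, 0, 0], [0, 0.5, 0, 0], [0, 0.5, 0, 0], [0, 0.5, 0, 0], [0, 0, 0, 0], [0, 0, 0, 0], [0, 0, 0, 0], [0, 0, 0, 0], [0, 0, 0, 0], [0, 0, 0, 0]]])

```text
clock: 8.35
eef_pos: [0.4544, -0.0138, 0.0058]
tool_rot: [-0.702, 0.712, -0.001, 0.004]
ft_force: [1.4, -0.1, -1.8]
grip_width: 0.0111
```

Request:
apply_moves(moves=[[[0, 0.8, 0, 0], [0, 0.8, 0, 0], [0, 0.8, 0, 0], [0, 0.8, 0, 0], [0, 0.8, 0, 0], [0, 0.8, 0, 0], [0, 0.8, 0, 0], [0, 0.8, 0, 0], [0, 0.8, 0, 0], [0, 0.8, 0, 0]]])

```text
clock: 9.35
eef_pos: [0.4503, -0.0138, 0.0074]
tool_rot: [-0.702, 0.712, -0.004, 0.007]
ft_force: [3.9, 0.5, -1.4]
grip_width: 0.0111
```

Request:
apply_moves(moves=[[[0, 0.8, 0.2, 0], [0, 0.8, 0.2, 0], [0, 0.8, 0.2, 0], [0, 0.8, 0.2, 0], [0, 0.8, 0.2, 0], [0, 1.0, 0.2, 0], [0, 1.0, 0.2, 0], [0, 1.0, 0.2, 0], [0, 1.0, 0.2, 0], [0, 1.0, 0.2, 0]]])

```text
clock: 10.35
eef_pos: [0.4417, -0.0137, 0.0057]
tool_rot: [-0.702, 0.712, -0.005, 0.008]
ft_force: [4.0, -0.4, -1.5]
grip_width: 0.0107
```

```bash
python3 -c "
from h import *
go([.4565,-.014,.0],-90.7)"
```

```text
t 10.35 pos [441.7 -13.7   5.7] ang -90.84 tilt z [ 0.018  0.005 -1.   ] F [ 3.98 -0.44 -1.48] w 0.0107
turn -0.14 delta(final axes) [  0.2 -14.8   5.7] delta(now) [  0.2 -14.7   6. ]
```

Request:
apply_moves(moves=[[[0, 1.2, 0.1, 0], [0, 1.2, 0.1, 0], [0, 1.2, 0.1, 0], [0, 1.2, 0.1, 0], [0, 1.2, 0.1, 0], [0, 1.2, 0.1, 0], [0, 1.2, 0.1, 0], [0, 1.2, 0.1, 0], [0, 1.2, 0.1, 0], [0, 1.2, 0.1, 0]]])

```text
clock: 11.35
eef_pos: [0.4301, -0.0135, 0.0053]
tool_rot: [-0.702, 0.712, -0.006, 0.009]
ft_force: [4.8, 0.0, 1.2]
grip_width: 0.0107
```

Request:
apply_moves(moves=[[[0, 1.5, 0.1, 0], [0, 1.5, 0.1, 0], [0, 1.5, 0.1, 0], [0, 1.5, 0.1, 0], [0, 1.5, 0.1, 0], [0, 2, 0, 0], [0, 3, 0, 0], [0, 4, 0, 0], [0, 4, 0, 0], [0, 4, 0, 0]]])

```text
clock: 12.35
eef_pos: [0.4038, -0.013, 0.0052]
tool_rot: [-0.702, 0.712, -0.006, 0.009]
ft_force: [3.2, 0.1, 5.8]
grip_width: 0.011
```

```bash
python3 -c "
from h import *
go([.395,-.014,.005],-90.7)"
```

```text
t 12.35 pos [403.8 -13.    5.2] ang -90.83 tilt z [ 0.022  0.005 -1.   ] F [3.23 0.09 5.78] w 0.011
turn -0.13 delta(final axes) [1.1 8.8 0.2] delta(now) [1.1 8.8 0. ]
```

The left card slid out at a steady 4–5 N, so the left clip is the weak one. I'll set that card down and go to the right one.

Request:
apply_moves(moves=[[[0, 0, -0.7, 0], [0, 0, 0, 0], [0, 0, 0, 0], [0, 0, 0, 0], [0, 0, -8, 0], [0, 0, -15, 0], [0, 0, -20, 0], [0, 0, -20, 0], [0, 0, -10, 0], [0, 0, 0, 0]]], hand=-0.1)

```text
clock: 13.35
eef_pos: [0.3921, -0.0132, 0.079]
tool_rot: [-0.702, 0.712, 0.002, 0.002]
ft_force: [0.2, -0.5, -0.4]
grip_width: 0.0379
```

```bash
python3 - <<'E'
from h import *
go([.451,-.133,.04],-90.85)
E
```

```text
t 13.35 pos [392.1 -13.2  79. ] ang -90.85 tilt z [ 0.     0.006 -1.   ] F [ 0.24 -0.48 -0.44] w 0.0379
turn -0.0 delta(final axes) [118.9 -60.7  39. ] delta(now) [119.1 -60.7  38.3]
```

Request:
apply_moves(moves=[[[20, -10, 0, 0], [25, -13, 0, 0], [25, -13, 0, 0], [25, -13, 0, 0], [16, -8, 0, 0], [5, -3, 10, 0], [0, 0, 15, 0], [0, 0, 10, 0], [0, 0, 0, 0], [0, 0, 0, 0]]])

```text
clock: 14.35
eef_pos: [0.4482, -0.1314, 0.0373]
tool_rot: [-0.703, 0.711, 0.006, 0.001]
ft_force: [-0.0, 0.5, 0.4]
grip_width: 0.0383
```

```bash
python3 - <<'E'
from h import *
go([.4515,-.133,.005],-90.85)
s=save('side','side6.png')
b=cv2.resize(s['color'][140:210,300:370],None,fx=8,fy=8,interpolation=cv2.INTER_CUBIC)
print(((proj(s,[[.4515,-.133,.05],[.394,-.013,.05]])-[300,140]+.44)*8).round(0))
cv2.imwrite('pics/z7.png',b[:,:,::-1])
E
```

```text
t 14.35 pos [ 448.2 -131.4   37.3] ang -90.66 tilt z [-0.007  0.009 -1.   ] F [-0.01  0.47  0.42] w 0.0383
turn 0.19 delta(final axes) [ 1.5 -3.3 32.3] delta(now) [ 1.8 -3.5 32.2]
[[336. 197.]
 [383. 369.]]
```

View pics/z7.png

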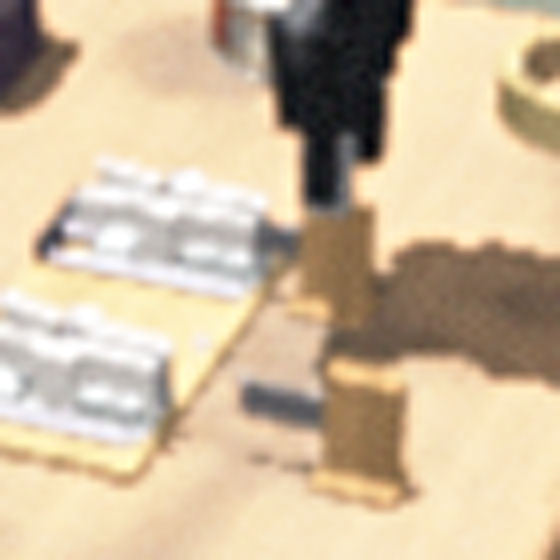

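The freed card stands upright, clear of the left clip (block top at crop (365,370)). The gripper is over the right block at (336,205). Descending and gripping.

Request:
apply_moves(moves=[[[2, -3, 0, 0.2], [0, 0, 6, 0], [0, 0, 7, 0], [0, 0, 7, 0], [0, 0, 6, 0], [0, 0, 5, 0], [0, 0, 0, 0], [0, 0, 0, 0], [0, 0, 0, 0], [0, 0, 0, 0]]])

```text
clock: 15.4
eef_pos: [0.4521, -0.1328, 0.0048]
tool_rot: [-0.702, 0.712, 0.005, 0.001]
ft_force: [0.2, 0.1, -0.6]
grip_width: 0.0387
```

```bash
python3 - <<'E'
from h import *
go([.4515,-.133,.005],-90.85)
E
```

```text
t 15.4 pos [ 452.1 -132.8    4.8] ang -90.8 tilt z [-0.005  0.008 -1.   ] F [ 0.25  0.12 -0.56] w 0.0387
turn 0.05 delta(final axes) [ 0.2  0.6 -0.2] delta(now) [ 0.2  0.6 -0.2]
```

Request:
apply_moves(moves=[[[0, 0, 0, 0], [0, 0, 0, 0], [0, 0, 0, 0], [0, 0, 0, 0], [0, 0, 0, 0], [0, 0, 0, 0], [0, 0, 0, 0], [0, 0, 0, 0], [0, 0, 0, 0], [0, 0, 0, 0]]], hand=-1)

```text
clock: 16.4
eef_pos: [0.4525, -0.133, 0.0054]
tool_rot: [-0.702, 0.712, 0.004, 0.001]
ft_force: [0.4, -0.8, 0.2]
grip_width: 0.011
```

Request:
apply_moves(moves=[[[0, 0.8, 0.2, 0], [0, 0.8, 0.2, 0], [0, 0.8, 0.2, 0], [0, 0.8, 0.2, 0], [0, 0.8, 0.2, 0], [0, 0.8, 0.2, 0], [0, 0.8, 0.2, 0], [0, 0.8, 0.2, 0], [0, 0.8, 0.2, 0], [0, 0.8, 0.2, 0]]])

```text
clock: 17.4
eef_pos: [0.4487, -0.1334, 0.0055]
tool_rot: [-0.702, 0.712, 0.001, 0.004]
ft_force: [2.7, 0.1, 2.6]
grip_width: 0.011
```

Request:
apply_moves(moves=[[[0, 0.8, 0.1, 0], [0, 0.8, 0.1, 0], [0, 0.8, 0.1, 0], [0, 0.8, 0.1, 0], [0, 0.8, 0.1, 0], [0, 0.8, 0.1, 0], [0, 0.8, 0.1, 0], [0, 0.8, 0.1, 0], [0, 0.8, 0.1, 0], [0, 0.8, 0.1, 0]]])

```text
clock: 18.4
eef_pos: [0.4452, -0.1338, 0.0056]
tool_rot: [-0.703, 0.711, -0.003, 0.008]
ft_force: [6.1, 0.1, 0.8]
grip_width: 0.0107
```

Request:
apply_moves(moves=[[[0, 0.8, 0.1, 0], [0, 0.8, 0.1, 0], [0, 0.8, 0.1, 0], [0, 0.8, 0.1, 0], [0, 0.8, 0.1, 0], [0, 0.7, 0.1, 0], [0, 0.7, 0.1, 0], [0, 0.7, 0.1, 0], [0, 0.7, 0.1, 0], [0, 0.7, 0.1, 0]]])

```text
clock: 19.4
eef_pos: [0.4452, -0.1338, 0.0059]
tool_rot: [-0.703, 0.711, -0.008, 0.013]
ft_force: [5.7, 0.5, 0.9]
grip_width: 0.0108
```

```bash
python3 - <<'E'
from h import *
go([.4515,-.133,.005],-90.85)
E
```

```text
t 19.4 pos [ 445.2 -133.8    5.9] ang -90.66 tilt z [ 0.029  0.007 -1.   ] F [5.69 0.47 0.93] w 0.0108
turn 0.19 delta(final axes) [-0.9 -6.3  0.9] delta(now) [-0.9 -6.3  1.1]
```

Request:
apply_moves(moves=[[[0, 0.9, 0.1, 0], [0, 0.9, 0.1, 0], [0, 1.0, 0.1, 0], [0, 1.0, 0.1, 0], [0, 1.0, 0.1, 0], [0, 1.0, 0.1, 0], [0, 1.0, 0.1, 0], [0, 1.0, 0.1, 0], [0, 1.0, 0.1, 0], [0, 1.0, 0.1, 0]]])

```text
clock: 20.4
eef_pos: [0.4451, -0.1338, 0.0062]
tool_rot: [-0.703, 0.711, -0.014, 0.02]
ft_force: [6.0, 1.3, -0.1]
grip_width: 0.0108
```

Request:
apply_moves(moves=[[[0, 1.2, 0.1, 0], [0, 1.2, 0.1, 0], [0, 1.3, 0.1, 0], [0, 1.3, 0.1, 0], [0, 1.4, 0.1, 0], [0, 1.4, 0.1, 0], [0, 1.4, 0.1, 0], [0, 1.4, 0.1, 0], [0, 1.4, 0.1, 0], [0, 1.4, 0.1, 0]]])

```text
clock: 21.4
eef_pos: [0.4449, -0.1338, 0.0066]
tool_rot: [-0.704, 0.71, -0.022, 0.029]
ft_force: [7.8, 0.9, -1.4]
grip_width: 0.0109
```

```bash
python3 - <<'E'
from h import *
go([.4515,-.133,.005],-90.85)
E
```

```text
t 21.4 pos [ 444.9 -133.8    6.6] ang -90.49 tilt z [ 0.072  0.01  -0.997] F [ 7.84  0.86 -1.44] w 0.0109
turn 0.36 delta(final axes) [-0.9 -6.6  1.6] delta(now) [-0.9 -6.5  2.1]
```

Request:
apply_moves(moves=[[[0, 1.4, 0.1, 0], [0, 1.4, 0.1, 0], [0, 1.4, 0.1, 0], [0, 1.4, 0.1, 0], [0, 1.4, 0.1, 0], [0, 1.4, 0.1, 0], [0, 1.0, 0.1, 0], [0, 0.5, 0.1, 0], [0, 0, 0.1, 0], [0, -0.5, 0, 0]]])

```text
clock: 22.4
eef_pos: [0.445, -0.1338, 0.0068]
tool_rot: [-0.704, 0.709, -0.028, 0.036]
ft_force: [3.4, -0.2, 3.0]
grip_width: 0.011
```

```bash
python3 - <<'E'
from h import *
go([.4515,-.133,.005],-90.85)
E
```

```text
t 22.4 pos [ 445.  -133.8    6.8] ang -90.43 tilt z [ 0.089  0.011 -0.996] F [ 3.42 -0.15  3.01] w 0.011
turn 0.42 delta(final axes) [-0.9 -6.5  1.8] delta(now) [-0.8 -6.3  2.4]
```

Request:
apply_moves(moves=[[[0, -0.6, 0, 0], [0, -0.6, 0, 0], [0, -0.4, 0, 0], [0, 0, 0, 0], [0, 0, 0, 0], [0, 0, 0, 0], [0, 0, 0, 0], [0, 0, 0, 0], [0, 0, 0, 0], [0, 0, 0, 0]]])

```text
clock: 23.4
eef_pos: [0.445, -0.1338, 0.0068]
tool_rot: [-0.703, 0.709, -0.027, 0.034]
ft_force: [2.2, 0.1, 2.8]
grip_width: 0.0106
```

Request:
apply_moves(moves=[[[0, 0, 0, 0], [0, 0, 0, 0], [0, 0, 0, 0], [0, 0, 0, 0], [0, 0, 0, 0], [0, 0, -8, 0], [0, 0, -15, 0], [0, 0, -20, 0], [0, 0, -20, 0], [0, 0, -10, 0]]], hand=0.1)

```text
clock: 24.4
eef_pos: [0.4307, -0.1328, 0.0785]
tool_rot: [-0.703, 0.71, -0.019, 0.03]
ft_force: [0.5, -0.3, 0.1]
grip_width: 0.0468
```

```bash
python3 - <<'E'
from h import *
go([.53,-.0144,.08],-90.7)
E
```

```text
t 24.4 pos [ 430.7 -132.8   78.5] ang -90.5 tilt z [ 0.069  0.014 -0.998] F [ 0.51 -0.31  0.1 ] w 0.0468
turn 0.2 delta(final axes) [-119.6  -97.8   -1.5] delta(now) [-119.3  -98.     7. ]
```

```bash
python3 - <<'E'
from h import *
c=save('top','top7.png'); s=save('side','side7.png')
a=cv2.resize(c['color'][160:225,325:375],None,fx=8,fy=8,interpolation=cv2.INTER_CUBIC)
b=cv2.resize(s['color'][145:210,290:340],None,fx=8,fy=8,interpolation=cv2.INTER_CUBIC)
cv2.imwrite('pics/z8.png',np.hstack([a,b])[:,:,::-1])
E
```

```text
(no output)
```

View pics/z8.png

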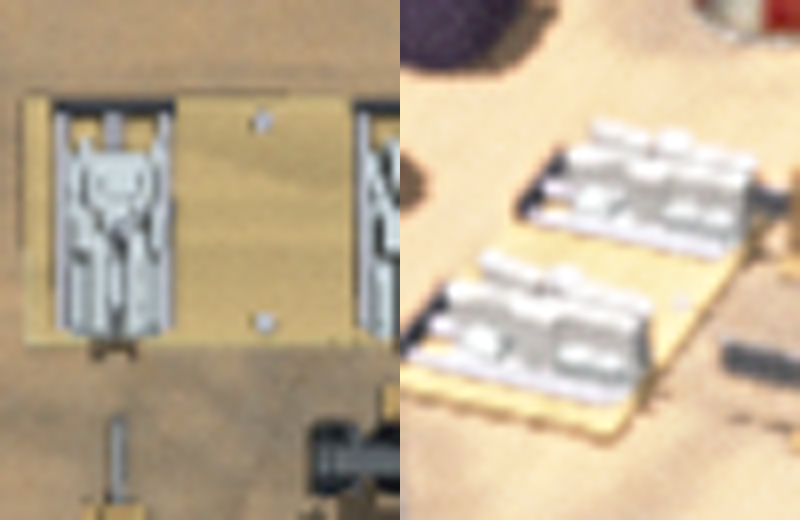

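```bash
python3 - <<'E'
from h import *
c=load('top7.png'); f=lambda p:np.array(p,float)/8+[325,160]-[.44,.44]
for z in(.02,.03,.041): print(z,plane(c,f([(115,140),(115,335),(75,250),(158,250),(120,185)]),z).round(4)[:,:2].tolist())
print('board',plane(c,f([(25,97),(25,345)]),.008).round(4).tolist(), 'cradle x',plane(c,f([(55,105),(175,105),(115,330)]),.02).round(4).tolist())
s=load('side7.png'); g=lambda p:(np.array(p,float)-[400,0])/8+[290,145]-[.44,.44]
print('side front',plane(s,g([(643,310),(640,385)]),.04).round(4).tolist(), 'freed card top?')
go([.53,-.0144,.08],-90.7)
E
```

```text
0.02 [[0.5609, -0.0145], [0.4835, -0.0133], [0.5173, 0.002], [0.517, -0.0308], [0.543, -0.0162]]
0.03 [[0.5594, -0.0139], [0.4826, -0.0127], [0.5162, 0.0025], [0.5158, -0.03], [0.5416, -0.0156]]
0.041 [[0.5578, -0.0132], [0.4816, -0.0119], [0.5149, 0.003], [0.5146, -0.0292], [0.5401, -0.0148]]
board [[0.5804, 0.0204, 0.008], [0.481, 0.0217, 0.008]] cradle x [[0.5751, 0.009, 0.02], [0.5747, -0.0386, 0.02], [0.4855, -0.0133, 0.02]]
side front [[0.4806, -0.0105, 0.04], [0.4629, 0.0395, 0.04]] freed card top?
t 24.5 pos [ 431.3 -133.    78.3] ang -90.5 tilt z [ 0.07   0.014 -0.997] F [ 0.87 -0.04 -0.99] w 0.0466
turn 0.2 delta(final axes) [-119.8  -97.3   -1.7] delta(now) [-119.5  -97.4    6.9]
```

Top crop: the empty left clip spans crop y 140–335 and is centred at x about 115, so its origin is near (0.5225, -0.0145). In the side crop both clips sit in their cradles. Moving over the weak clip.

Request:
apply_moves(moves=[[[-15, -10, 0, 0.2], [-25, -20, 0, 0], [-25, -20, 0, 0], [-25, -20, 0, 0], [-20, -15, 0, 0], [-8, -5, 0, 0], [0, 0, 0, 0], [0, 0, 5, 0], [0, 0, 10, 0], [0, 0, 0, 0]]], hand=0.3)

```text
clock: 25.5
eef_pos: [0.5197, -0.0145, 0.0628]
tool_rot: [-0.7, 0.713, -0.016, 0.025]
ft_force: [-0.2, -0.4, -0.1]
grip_width: 0.0556
```

```bash
python3 - <<'E'
from h import *
go([.5225,-.0145,.009],-90.8)
E
```

```text
t 25.5 pos [519.7 -14.5  62.8] ang -91.05 tilt z [ 0.058  0.012 -0.998] F [-0.19 -0.43 -0.12] w 0.0556
turn -0.25 delta(final axes) [-0.1 -2.8 53.8] delta(now) [ 0.6  0.3 53.9]
```

Request:
apply_moves(moves=[[[0, -1, 8, -0.2], [0, 0, 10, 0], [0, 0, 10, 0], [0, 0, 10, 0], [0, 0, 7, 0], [0, 0, 5, 0], [0, 0, 0, 0], [0, 0, 0, 0], [0, 0, 0, 0], [0, 0, 0, 0]]])

```text
clock: 26.5
eef_pos: [0.5224, -0.0157, 0.0077]
tool_rot: [-0.7, 0.713, -0.015, 0.024]
ft_force: [0.2, -0.2, 0.3]
grip_width: 0.0553
```

```bash
python3 - <<'E'
from h import *
go([.524,-.0145,.009],-90.8)
s=save('side','side8.png')
g=s['color'].max(2)[140:195,290:335]
for i,r in enumerate(g): print(140+i,''.join('#' if q<60 else ('+' if q<130 else '.') for q in r))
x=telemetry.get_obs()['eef_pos']
for dz in(.02,.025,.03): print(dz,proj(s,[x+[-.0017,.032,dz],x+[-.0017,-.032,dz]]).round(1).tolist())
E
```

```text
t 26.5 pos [522.4 -15.7   7.7] ang -91.01 tilt z [ 0.056  0.012 -0.998] F [ 0.17 -0.24  0.35] w 0.0553
turn -0.21 delta(final axes) [-1.3 -1.6 -1.3] delta(now) [-1.3 -1.6 -1.2]
140 ++++++++#########################+...........
141 ++++++++#########################+...........
142 ++++++++#########################+....+......
143 ++++++++#########################+....+......
144 ++++++++#########################+....+......
145 ++++++++#########################+....+......
146 ++++++++#########################+...........
147 ++++++++#########################............
148 +++++++++#######################+............
149 +++++++++#######################.............
150 ++++++++++#####################+.............
151 ++++++++++++###################+.............
152 +++++++++++++##################..............
153 ..+++++++++++#################+..............
154 ............+#################+..............
155 ............+#################+..............
156 ............+#++##############+..............
157 ............++++++############...............
158 ............+++.++#
[... 1241 characters left out ...]
.+####+++..........................
184 ...+.......+####++.........................+.
185 ..+.........####++............+......+++.++++
186 .+#.........+###++..................+++++++++
187 +++..........++++.............+.....+++++++++
188 +.............................++...++++++++++
189 ..............................++...++++++++++
190 ..................................+++++++++++
191 ..................................+++++++++++
192 ................................+++++++++++++
193 ................................+++++++++++++
194 ...............................++++++++++++++
0.02 [[304.5, 188.4], [312.2, 178.5]]
0.025 [[304.5, 187.0], [312.2, 177.1]]
0.03 [[304.4, 185.6], [312.2, 175.7]]
```

Request:
apply_moves(moves=[[[-0.8, 0, 0.5, 0], [0, 0, 0, 0], [0, 0, 0, 0], [0, 0, 0, 0], [0, 0, 0, 0], [0, 0, 0, 0], [0, 0, 0, 0], [0, 0, 0, 0], [0, 0, 0, 0], [0, 0, 0, 0]]], hand=-1)

```text
clock: 27.55
eef_pos: [0.5231, -0.0148, 0.0082]
tool_rot: [-0.7, 0.713, -0.016, 0.025]
ft_force: [-0.3, -0.2, -0.3]
grip_width: 0.0323
```

```bash
python3 - <<'E'
from h import *
go([.524,-.0145,.009],-90.8)
E
```

```text
t 27.55 pos [523.1 -14.8   8.2] ang -91.01 tilt z [ 0.058  0.012 -0.998] F [-0.28 -0.22 -0.34] w 0.0323
turn -0.21 delta(final axes) [-0.3 -0.9 -0.8] delta(now) [-0.3 -1.  -0.7]
```

Request:
apply_moves(moves=[[[0, -0.2, -4, 0], [0, -0.4, -7, 0], [0, -0.6, -10, 0], [0, -0.6, -10, 0], [0, -0.6, -10, 0], [0, -1.2, -20, 0], [0, -1.2, -20, 0], [0, -1.2, -20, 0], [0, 0, 0, 0], [0, 0, 0, 0]]])

```text
clock: 28.55
eef_pos: [0.524, -0.0163, 0.119]
tool_rot: [-0.7, 0.713, -0.017, 0.026]
ft_force: [0.0, 0.3, -0.3]
grip_width: 0.0322
```

```bash
python3 - <<'E'
from h import *
go([.409,.3185,.11],-90.8)
c=load('top1.png'); s=load('side1.png')
# tray rim corner check in side view: predicted corners from top-view estimate
r=np.radians(-17.5); u=np.array([np.cos(r),np.sin(r),0]); v=np.array([-u[1],u[0],0]); C=np.array([.409,.3185,.032])
P=[C+.075*(a*u+b*v) for a,b in((1,1),(1,-1),(-1,-1),(-1,1))]
print(proj(c,P).round(1).tolist(),proj(s,P).round(1).tolist())
E
```

```text
t 28.55 pos [524.  -16.3 119. ] ang -91.01 tilt z [ 0.061  0.012 -0.998] F [ 0.02  0.25 -0.29] w 0.0322
turn -0.21 delta(final axes) [-333.2  119.6    9. ] delta(now) [-332.6  121.4    5.9]
[[217.4, 196.2], [263.0, 210.1], [248.6, 256.4], [202.9, 242.1]] [[254.2, 262.1], [296.1, 231.5], [343.2, 256.0], [302.9, 292.1]]
```

Request:
apply_moves(moves=[[[-25, 5, -2, -8], [-30, 5, -2, -8], [-30, 5, -2, -8], [-30, 5, 0, -8], [-30, 5, 0, -8], [-30, 0, 0, -8], [-25, -20, 0, 0], [-25, -20, 0, 0], [-15, -15, 0, 0], [0, 0, 0, 0]]])

```text
clock: 29.55
eef_pos: [0.419, 0.226, 0.1118]
tool_rot: [0.936, -0.352, 0.021, -0.012]
ft_force: [0.3, -0.6, 0.2]
grip_width: 0.0321
```

```bash
python3 - <<'E'
from h import *
go([.409,.3185,.11],-46)
print(telemetry.get_obs()['joint_pos'])
E
```

```text
t 29.55 pos [419.  226.  111.8] ang -41.22 tilt z [ 0.048  0.007 -0.999] F [ 0.27 -0.62  0.15] w 0.0321
turn 4.78 delta(final axes) [-73.5 -57.1   1.8] delta(now) [-68.5 -62.9   2. ]
[ 0.50628334  0.22791505 -0.28237487  1.01552099 -0.01716835  2.79562651]
```

Request:
apply_moves(moves=[[[-17, -16, 0, 0], [-18, -17, 0, 0], [-17, -16, 0, 0], [-12, -10, 0, 0], [-3, -2, 15, 0], [0, 0, 20, 0], [0, 0, 20, 0], [0, 0, 20, 0], [0, 0, 5, 0], [0, 0, 0, 0]]])

```text
clock: 30.55
eef_pos: [0.4089, 0.3111, 0.0226]
tool_rot: [0.935, -0.354, 0.019, -0.004]
ft_force: [0.1, -0.2, -0.6]
grip_width: 0.0325
```

```bash
python3 - <<'E'
from h import *
go([.409,.3185,.004],-41)
E
```

```text
t 30.55 pos [408.9 311.1  22.6] ang -41.44 tilt z [ 0.039 -0.005 -0.999] F [ 0.06 -0.17 -0.58] w 0.0325
turn -0.44 delta(final axes) [-4.8 -5.6 18.6] delta(now) [-5.4 -5.2 18.6]
```

Request:
apply_moves(moves=[[[-3, -3, 4, 0], [-2, -2, 4, 0], [0, 0, 4, 0], [0, 0, 3, 0], [0, 0, 2, 0], [0, 0, 1, 0], [0, 0, 0, 0], [0, 0, 0, 0], [0, 0, 0, 0], [0, 0, 0, 0]]])

```text
clock: 31.55
eef_pos: [0.4115, 0.3199, 0.0065]
tool_rot: [0.935, -0.354, 0.021, -0.007]
ft_force: [0.8, 0.1, 0.4]
grip_width: 0.0321
```

```bash
python3 - <<'E'
from h import *
go([.409,.3185,.002],-41)
s=save('side','side9.png')
b=cv2.resize(s['color'][190:310,240:360],None,fx=5,fy=5,interpolation=cv2.INTER_CUBIC)
cv2.imwrite('pics/z9.png',b[:,:,::-1])
E
```

```text
t 31.55 pos [411.5 319.9   6.5] ang -41.49 tilt z [ 0.043 -0.002 -0.999] F [0.82 0.13 0.36] w 0.0321
turn -0.49 delta(final axes) [-1.   2.7  4.5] delta(now) [-1.1  2.8  4.4]
```

Request:
apply_moves(moves=[[[0, 1, 2, 0], [0, 0, 2, 0], [0, 0, 1, 0], [0, 0, 0.5, 0], [0, 0, 0, 0], [0, 0, 0, 0], [0, 0, 0, 0], [0, 0, 0, 0], [0, 0, 0, 0], [0, 0, 0, 0]]])

```text
clock: 32.6
eef_pos: [0.4112, 0.3191, 0.001]
tool_rot: [0.935, -0.354, 0.021, -0.007]
ft_force: [-0.9, -0.3, -0.0]
grip_width: 0.0322
```

Request:
apply_moves(moves=[[[0, 0, 0, 0], [0, 0, 0, 0], [0, 0, 0, 0], [0, 0, 0, 0], [0, 0, 0, 0], [0, 0, -5, 0], [0, 0, -10, 0], [0, 0, -20, 0], [0, 0, -30, 0], [0, 0, -40, 0]]], hand=0.3)

```text
clock: 33.6
eef_pos: [0.4029, 0.3164, 0.1055]
tool_rot: [0.935, -0.354, 0.018, -0.002]
ft_force: [0.7, 0.4, 0.1]
grip_width: 0.0556
```

Request:
apply_moves(moves=[[[0, 0, -40, 0], [0, 40, -20, 0], [0, 40, 0, 0], [0, 30, 0, 0], [0, 0, 0, 0], [0, 0, 0, 0], [0, 0, 0, 0], [0, 0, 0, 0], [0, 0, 0, 0], [0, 0, 0, 0]]])

```text
clock: 34.6
eef_pos: [0.3323, 0.2381, 0.1787]
tool_rot: [0.935, -0.353, 0.024, -0.013]
ft_force: [-0.7, -0.2, -0.9]
grip_width: 0.0556
```

```bash
python3 - <<'E'
from h import *
go([.409,.3185,.002],-41)
c=save('top','top10.png'); s=save('side','side10.png')
a=cv2.resize(s['color'][140:310,240:390],None,fx=3,fy=3,interpolation=cv2.INTER_CUBIC)
b=cv2.resize(c['color'][160:270,190:400],None,fx=3,fy=3,interpolation=cv2.INTER_CUBIC)[:,:]
im=np.zeros((600,800,3),np.uint8)
a=cv2.resize(s['color'][140:300,245:375],None,fx=3.5,fy=3.5,interpolation=cv2.INTER_CUBIC)
b=cv2.resize(c['color'][165:260,195:395],None,fx=1.7,fy=1.7,interpolation=cv2.INTER_CUBIC)
im[:a.shape[0],:a.shape[1]]=a; im[:b.shape[0],460:460+b.shape[1]]=b
d=cv2.resize(s['color'][150:210,285:375],None,fx=3.7,fy=3.7,interpolation=cv2.INTER_CUBIC); im[220:220+d.shape[0],460:460+d.shape[1]]=d
cv2.imwrite('pics/z10.png',im[:,:,::-1])
E
```

```text
t 34.6 pos [332.3 238.1 178.7] ang -41.44 tilt z [ 0.055  0.007 -0.998] F [-0.71 -0.19 -0.89] w 0.0556
turn -0.44 delta(final axes) [   5.1 -111.1  176.7] delta(now) [  -2.2 -103.7  181.1]
```

View pics/z10.png

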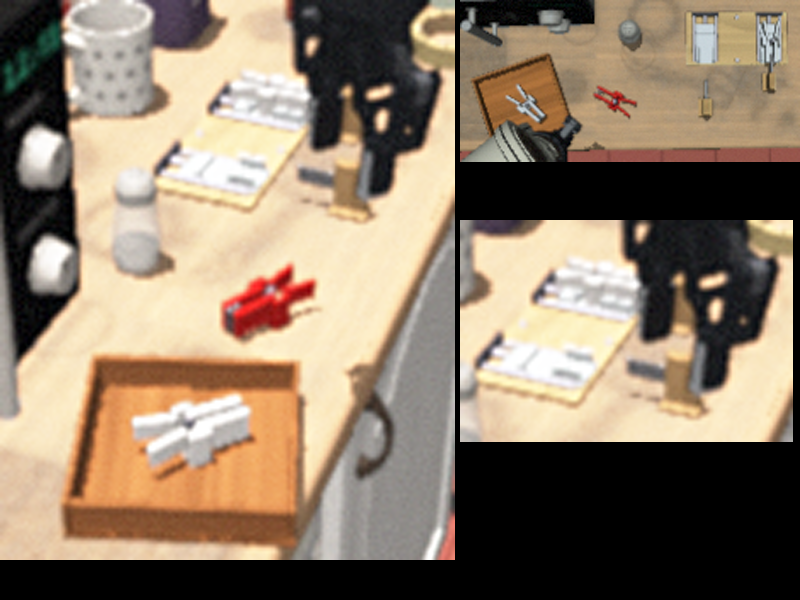

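The final composite shows the white weak clip lying mid-tray (side part at about (193,430), top inset at (524,102)). The freed card stands upright (345,190), and the right card is still in its clip (inset (769,76)). The gripper is in free air. Before handing in I'll check numerically that the sound card and the bystanders haven't moved.

```bash
python3 - <<'E'
from h import *
a=load('top1.png')['color']; c=load('top10.png'); b=c['color']
for n,(u,v,r) in dict(salt=(295,184,10),tin=(448,181,17),tape=(443,230,18),timer=(178,227,13),redclip=(286,224,14)).items():
    t=a[v-r:v+r,u-r:u+r]; m=cv2.matchTemplate(b[v-r-8:v+r+8,u-r-8:u+r+8],t,cv2.TM_CCOEFF_NORMED); p=cv2.minMaxLoc(m); print(n,'shift px',np.array(p[3])-8,round(p[1],3))
t=a[203:222,370:386]; m=cv2.matchTemplate(b[195:232,362:394],t,cv2.TM_CCOEFF_NORMED); p=cv2.minMaxLoc(m); print('cardR shift px',np.array(p[3])-8,round(p[1],3))
print('clip in tray about',plane(c,[[232.6,225]],.025).round(3)); print(telemetry.get_obs()['ft_force'].round(2))
print(workorder.job_done())
E
```

```text
salt shift px [0 0] 0.989
tin shift px [0 0] 0.998
tape shift px [0 0] 0.996
timer shift px [0 0] 0.995
redclip shift px [0 0] 0.997
cardR shift px [0 1] 0.947
clip in tray about [[0.413 0.321 0.025]]
[-0.82 -0.17 -0.88]
the job is handed in; nothing more can be done
None
```

I finished the job and handed it in at about 35 s; the interface gave no verdict.

- **Left clip, weak:** its card slid right out at a steady 4–5 N. It now stands upright on the worktop in front of the tester.
- **Right clip, sound:** the pull was raised slowly to a measured 7.8 N and kept on for about 0.6 s more, and the clip kept its card. I then eased off and released it.
- **Weak clip:** I lifted it out of its cradle and set it in the tray, about 5 mm from the centre I measured.

**Last checks:** the final pictures show the freed card upright and the right card still in its clip. That card's image moved only about 1 pixel, or 3 mm. The tin, timer, tape roll, salt shaker and red clip showed no shift. The gripper was clear of everything.

**What disagreed or went wrong:**
- **Fingertip height:** the real fingertips were about 38 mm higher than the stated tool frame. My first closing met only air above the left card, so I worked from the camera-measured offset after that.
- **Tool tilt:** during the right-hand pull the tool tipped by up to about 0.09 rad. I did not measure that card's tilt afterwards, but it looked upright in the last picture.
- **Force readings:** they carried about 1 N of noise.

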